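# Fetch the stamp from behind the jars

## Task

The round wooden stamp stands at the back of the narrow rack, behind the paint jar and the paint bottle. First stand both the jar and the bottle in the wooden tray, then stand the stamp upright on the middle of the open ink pad, and finally put the jar and the bottle back in the rack, each upright where it stood at the start. Set things down without dropping or tipping them, let go of everything, and do not disturb the brush pot, the mug or the roll of tape.

Things in the scene. Friction and masses are not known exactly. Their poses are not given: they have to be found in the camera images.
- rack: Fixed wooden one-lane rack. Origin on the table; x runs along the lane to its closed back. Base 8 mm thick, x -95 to +145 mm. Side walls' inner faces y = +/-40 mm, outer +/-50; back wall's inner face x = 135; side walls up to z = 80, back 40. Front (-x, to the robot) and top open. Single file at the start: jar or bottle in front (x about -55), the other next (about 11), stamp behind (about 75)
- tray: Fixed wooden tray, pale green inside, 270 mm (x) by 190 mm (y). Origin: underside centre. Floor 6 mm thick; inside 246 by 166 mm; long walls (at +/-y) 45 mm high, end walls (at +/-x) with hand slots 85 mm high. Stands left or right of the rack, the ink pad on the other side; empty at the start.
- pad: Fixed open ink pad: dark tin 80 mm (x) by 110 mm (y) with a flat hard felt, 66 by 96 mm, whose top is at z = 16 mm, 2 mm above the tin's rim. Origin: underside centre of the tin, below the middle of the felt. Its open lid, of the same size with a bright inside, lies flat (8 mm high) towards +x, centre at x = 87 mm.
- jar: Loose wide paint jar, 0.2 to 0.4 kg, 130 mm high: round grey body with paper label, radius 30 mm up to z = 88 mm, neck of radius 25 mm, steel lid of radius 27 mm from z = 100 to 130 mm, best held by the lid. Origin: underside centre, z up. The same from all sides.
- bottle: Loose slim paint bottle, 0.15 to 0.3 kg, 148 mm high: round white body with paper label, radius 24 mm up to z = 98 mm, narrowing to 13 mm at z = 116 mm, black cap of radius 16 mm from z = 116 to 148 mm, best held by the cap. Origin: underside centre, z up.
- stamp: Loose round hand stamp of dark wood, 0.08 kg, 74 mm high: base of radius 22 mm up to z = 22 mm, neck of radius 10 mm, handle knob of radius 18 mm from z = 38 to 74 mm, edges rounded. Origin: underside centre, z up. In the rack the knob has about 42 mm free to the back wall and 22 mm to each side wall.
- brush_pot: Bystander: steel pot of radius 34 mm, 85 mm high, with brushes standing up to 210 mm. Origin: underside centre. Leave alone.
- mug: Bystander: white mug, radius 40 mm, 85 mm high, handle at its +y. Origin: underside centre. Leave alone.
- tape: Bystander: roll of paper tape lying flat, outer radius 45 mm, 25 mm high. Origin: underside centre. Leave alone.
Things that resemble listed ones, but are neither listed nor needed, are in the scene too. What is shaped like the bottle but blue is not meant.

How it is judged (in metres and radians):
On the way, in this order (a step that is already met when the one before it is completed fails the run):
1. jar and bottle both stand upright in the tray, let go (x of jar in the frame of tray between -0.123 and 0.123 m and y of jar in the frame of tray between -0.083 and 0.083 m and z of jar in the frame of tray between 0 and 0.014 m and linear speed of each of jar, bottle below 0.02 m/s and contact force between the fingers and jar below 0.1 N and angle between each of jar, bottle's own z axis and vertical below 0.12 rad and x of bottle in the frame of tray between -0.123 and 0.123 m and y of bottle in the frame of tray between -0.083 and 0.083 m and z of bottle in the frame of tray between 0 and 0.014 m and contact force between the fingers and bottle below 0.1 N), for 0.2 s.
2. the stamp stands on the middle of the ink pad, let go, while jar and bottle still stand in the tray (all of step 1 and horizontal distance between stamp and pad below 0.015 m and z of stamp in the frame of pad between 0.011 and 0.021 m and linear speed of stamp below 0.02 m/s and contact force between the fingers and stamp below 0.1 N and angle between stamp's own z axis and vertical below 0.12 rad), for 0.2 s.
At the end, for the whole second after the job is handed in: The stamp stands upright on the felt within 15 mm of the middle of the ink pad; jar and bottle stand upright in the rack, each within 15 mm of where it was at the start; all three are at rest and released (horizontal distance between stamp and pad below 0.015 m and z of stamp in the frame of pad between 0.011 and 0.021 m and linear speed of each of stamp, jar, bottle below 0.02 m/s and contact force between the fingers and stamp below 0.1 N and angle between each of stamp, jar, bottle's own z axis and vertical below 0.12 rad and distance of each of jar, bottle from where it was at the start of the episode below 0.015 m and contact force between the fingers and jar below 0.1 N and contact force between the fingers and bottle below 0.1 N); the robot touches nothing.
It fails at once if brush pot, mug or tape moved by more than 25 mm (distance of any of brush_pot, mug, tape from where it was at the start of the episode above 0.025 m).
It fails at once if jar, bottle or stamp tipped by more than 35 degrees (angle between any of jar, bottle, stamp's own z axis and vertical above 0.6 rad).
It fails at once if jar, bottle or stamp dropped (faster than 0.7 m/s within 50 mm of the table) ((linear speed of jar above 0.7 m/s and height (world z) of jar below 0.05 m) or (linear speed of bottle above 0.7 m/s and height (world z) of bottle below 0.05 m) or (linear speed of stamp above 0.7 m/s and height (world z) of stamp below 0.05 m)).
It also fails if it takes over 128 s, if anything falls off the work surface, if the arm or the gripper's body presses on something with over 40 N, if the wrist force passes 120 N, or if a joint passes its speed limit or range.

## Robot

A 6-joint arm with a two-finger parallel gripper is mounted at the origin on the work surface. World frame = base frame: x ahead of the robot, y to its left, z up, the work surface at z = 0. Lengths are in m, angles in degrees, forces in N, time in s.
With the tool pointing down it reaches from about 0.25 to 0.725 m from the base axis. Payload 9.7 kg.
Tool frame: the origin (TCP) lies at the very end of the fingers, on their centre line; the grasp point (between the pads) lies env.hold_point_z behind it (env.hold_point_z is the distance from the TCP to the grasp point, in m); z points along the fingers, y is the line along which they close (so a half turn about z gives the same grasp; the last joint's range is limited). The gripper opens to 85 mm and grips with 20 to 120 N. Pads are 22 mm wide; open, the fingers measure 114 mm over their backs; the gripper's body (76 mm by 85 mm) begins 54 mm behind the grasp point. The pads swing forward as they close: fully open they stand 13 mm farther back than shut.
Start: joints at [-70.875, 4.979, 10.078, 95.1, 0, 90], TCP at [0.18, -0.52, 0.21] pointing down, gripper open.
Joint ranges: [-179.16, 179.16], [-48.56, 103.87], [-65.8, 70.77], [-126.05, 130.52], [-82.76, 87.17], [-180, 180]. Speed limits (degrees/s): [127.2, 127.2, 147.25, 180, 180, 180].

## Interface

Orientations are given as a 3x3 rotation matrix whose columns are the frame's x, y, z axes.
In Python, from bench import env gives the robot as it stands.
- The arm moves only by the tool step_arm, never from a script. Its argument "plan" is a list that holds one entry, the list of rows, each a list of 7 numbers: the finger opening in mm, from 0 to 85.4, then the shift along the tool's x, y, z in mm, then the turn, a rotation vector about the tool's x, y, z in rad. A call has 1 to 8 rows; each row is the pose to reach, as a shift and turn from the pose commanded when the call began, along the tool's axes at that moment; what a row does not reach only later rows make up. A row lasts 1/12 s, in which the tool goes at most 41.7 mm and 7.16 degrees, less where a joint would pass 70% of its speed; a pose out of reach is approached as far as the arm can. A call with a gripper value outside its range is refused whole. The fingers move at their own pace and stop on an object; "force" is the grip in N (left out, the last holds). Time passes only in rows, so rows that repeat a pose let the fingers close. It gives the time, the measured TCP pose, the force, the opening and the grip force at its end, in the units of the state.
- env.get_state(): the state, without advancing time (a new reading comes with each control period).
- env.get_image(name): name is "side" or "top"; returns a dict with "pixels" (480x640x3 uint8, red, green, blue), "depth" (480x640 float32, m along the optical axis (not along the pixel's ray), 0 where there is no reading), "fx", "fy", "cx", "cy" (pixels), "rvec" (rotation vector, rad) and "tvec" (3), from world to camera coordinates, as OpenCV has them. Camera axes: x right, y down, z forward; pixel columns grow to the right and rows downward; lengths in m; the calibration is good to about 2 mm. A picture is of the moment at which its call begins.
- env.finish_job(): hands the job in; it is judged then, once.
The state is a dict: "time": time; "joint_pos": joint angles; "qvel": joint speeds; "joint_efforts": joint torques, N m; "eef_pos": TCP position; "orientation": TCP orientation; "force": force on the tool from outside, world axes, zero at the start; "moment": the same for the moment, N m; "opening": opening from 0.0 (shut) to 1.0 (fully open); "grasp_force": force on a finger pad.
Only numpy, scipy, OpenCV 4.12 (cv2) and the standard library are available. Lean on these libraries where they do the work, as an engineer would, in place of code of your own. Each camera call takes 0.05 s, during which the arm holds its last target. There are 200 camera calls.

## Working session

There is one attempt and no reset: what is moved stays moved. The work goes in short steps, Python scripts to look and compute and a tool call to move; the robot and the scene stay as the last step left them, time stands still between calls to the robot, and variables do not carry over. Pictures are saved under pics/ and viewed, at most 14 in all, crops included, and the job is handed in when it is done.

Besides the shell and the picture viewer there is one more tool, called after "Call:" as a command line: name --argument value ..., lists and objects as JSON in quotes. step_arm: Moves the arm, as the interface text tells. Its arguments: {"type":"object","properties":{"plan":{"type":"array"},"force":{"type":"number"}},"required":["plan"]}

```bash
mkdir -p pics; ls
python3 - <<'E'
from bench import env
import cv2,numpy as np
s=env.get_state();print({k:np.round(v,3).tolist() for k,v in s.items()}, env.hold_point_z)
for n in("top","side"):
    i=env.get_image(n);cv2.imwrite(f"pics/{n}0.png",i["pixels"][...,::-1]);np.savez(f"{n}0.npz",**i)
    print(n,i["fx"],i["cx"],i["cy"],i["rvec"],i["tvec"])
E
```

```text
pics
{'time': 0.0, 'joint_pos': [-70.875, 5.01, 10.033, 95.098, 0.002, 90.0], 'qvel': [0.095, -0.039, 0.036, -0.059, -0.014, -0.019], 'joint_efforts': [-0.0, -52.039, 46.48, 0.016, -0.0, -0.0], 'eef_pos': [0.18, -0.519, 0.21], 'orientation': [[0.945, 0.328, -0.0], [0.328, -0.945, 0.001], [0.0, -0.001, -1.0]], 'force': [-0.256, 0.074, 0.046], 'moment': [-0.05, 0.005, -0.007], 'grasp_force': 0.0, 'opening': 1.004} 0.0187
top 555.2689177698708 314.5274633241983 236.45746184452602 [ 2.12490756 -2.1558562   0.17069794] [0.01924717 0.57842372 1.17997592]
side 480.7127600277576 318.9986003576268 241.42534583583708 [ 2.39521318 -0.37719137  0.16786228] [-0.54550214  0.16332119  0.77306107]
```

View pics/top0.png

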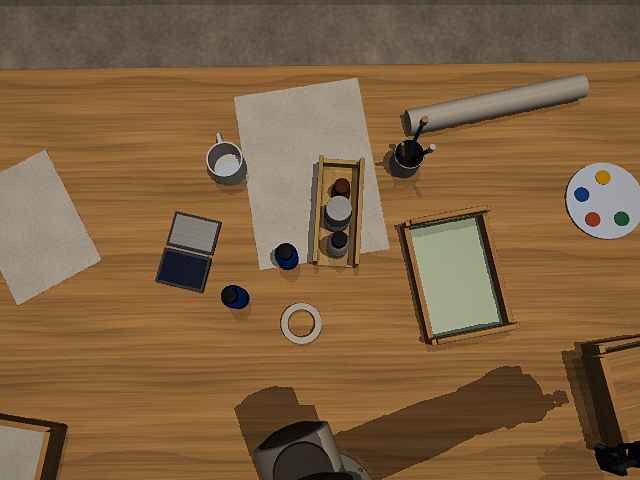

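View pics/side0.png

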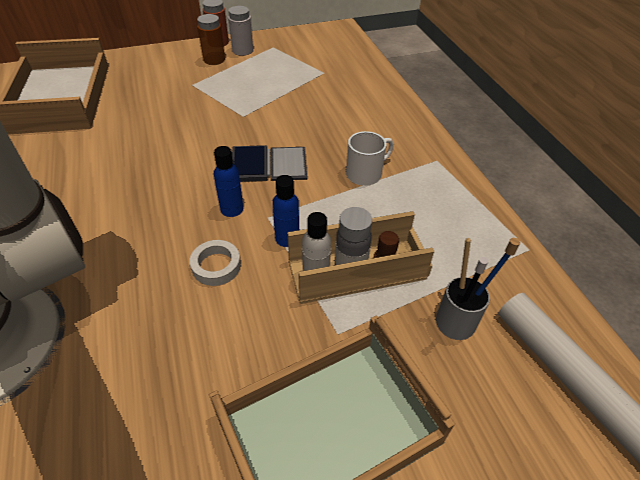

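The top view shows the bottle (black cap at 339,242) in front in the rack, then the jar (steel lid at 338,210) and the stamp knob (341,187). The pale-green tray is at (455,275), the pad felt at (183,270) and its bright lid at (193,235). Lookalikes:
- **Blue bottles:** (286,256) and (235,296); the description excludes these.
- **Brown and grey jars:** side view (210,40) and (240,30), far away.
- **Other trays:** (20,450) and (620,400); these aren't pale green.

I'll measure now.

```bash
cat > h.py <<'E'
import numpy as np,cv2
def world(i):
    d=i["depth"];v,u=np.mgrid[0:480,0:640]
    P=np.stack([(u-i["cx"])/i["fx"]*d,(v-i["cy"])/i["fy"]*d,d],-1)
    R=cv2.Rodrigues(np.array(i["rvec"],float))[0]
    return (P-np.array(i["tvec"]).ravel())@R   # R^T (p-t)
def circ(p):
    (c,r)=cv2.minEnclosingCircle(p.astype(np.float32));return np.round(c,4),round(r,4)
def rect(m,W,z):
    pass
E
python3 - <<'E'
from h import *
T=dict(np.load("top0.npz"));W=world(T);pix=T["pixels"].astype(int)
S=dict(np.load("side0.npz"));V=world(S)
print("table z",np.median(W[320:330,200:230,2]),np.median(V[200:220,120:160,2]))
def sel(name,W,box,z0,z1):
    u0,v0,u1,v1=box;p=W[v0:v1,u0:u1].reshape(-1,3);p=p[(p[:,2]>z0)&(p[:,2]<z1)]
    print(name,len(p),"mean",p.mean(0).round(4),"zmed",np.median(p[:,2]).round(4),"rect",[np.round(a,4) for a in cv2.minAreaRect(p[:,:2].astype(np.float32))],circ(p[:,:2]))
sel("cap",W,(322,225,358,256),.145,.17)
sel("lid",W,(322,190,358,230),.128,.145)
sel("knob",W,(326,172,356,198),.074,.088)
sel("rackwalls",W,(305,150,375,272),.07,.0845)
sel("rackall",W,(305,150,375,272),.03,.0845)
sel("tray ends",W,(385,195,530,350),.075,.095)
sel("pad",W,(150,250,212,300),.007,.03)
sel("padlid",W,(160,205,226,256),.004,.03)
sel("pad+lid",W,(145,205,226,300),.005,.03)
sel("capS",V,(300,205,335,240),.145,.17)
sel("lidS",V,(330,200,380,245),.126,.145)
sel("knobS",V,(370,225,405,260),.070,.09)
# felt by colour
hsv=cv2.cvtColor(T["pixels"],cv2.COLOR_RGB2HSV)
m=np.zeros((480,640),bool);m[245:298,150:215]=1
m&=(pix[...,2]>pix[...,0])&(pix.sum(-1)<170)
p=W[m];print("felt",len(p),np.median(p[:,2]),[np.round(a,4) for a in cv2.minAreaRect(p[:,:2].astype(np.float32))])
# tray floor green
m=np.zeros((480,640),bool);m[200:345,395:520]=1
m&=(W[...,2]<.02)&(pix[...,1]>pix[...,0]+4)&(pix[...,1]>pix[...,2])
p=W[m];print("floor",len(p),np.median(p[:,2]),[np.round(a,4) for a in cv2.minAreaRect(p[:,:2].astype(np.float32))])
a=cv2.resize(T["pixels"][145:275,295:385],None,fx=4.4,fy=4.4,interpolation=2)
b=cv2.resize(S["pixels"][160:310,270:450],None,fx=2.2,fy=2.2,interpolation=2)
im=np.zeros((572,800,3),np.uint8);im[:a.shape[0],:a.shape[1]]=a;im[:b.shape[0],400:400+b.shape[1]]=b[:,:400]
cv2.imwrite("pics/crop1.png",im[...,::-1])
E
```

```text
table z 2.900039763542449e-05 -0.00037083824261418836
cap 196 mean [ 0.556  -0.0376  0.1553] zmed 0.1555 rect [array([ 0.5565, -0.0378]), array([0.0282, 0.0318]), np.float64(88.5493)] (array([ 0.5567, -0.0379]), 0.0163)
lid 535 mean [ 0.6222 -0.0389  0.1374] zmed 0.1375 rect [array([ 0.6223, -0.0391]), array([0.052 , 0.0523]), np.float64(47.8509)] (array([ 0.6234, -0.0392]), 0.0272)
knob 207 mean [ 0.6842 -0.0492  0.0809] zmed 0.0812 rect [array([ 0.6849, -0.0494]), array([0.0339, 0.0342]), np.float64(81.1768)] (array([ 0.6854, -0.049 ]), 0.0183)
rackwalls 1244 mean [ 0.6376 -0.0433  0.0793] zmed 0.0795 rect [array([ 0.6344, -0.042 ]), array([0.1001, 0.2353]), np.float64(85.5867)] (array([ 0.6344, -0.0428]), 0.1275)
rackall 1741 mean [ 0.6443 -0.046   0.0699] zmed 0.0781 rect [array([ 0.6368, -0.0421]), array([0.1001, 0.241 ]), np.float64(85.5867)] (array([ 0.6342, -0.0428]), 0.1276)
tray ends 977 mean [ 0.4859 -0.2997  0.0835] zmed 0.0837 rect [array([ 0.4903, -0.3001]), array([0.271 , 0.1875]), np.float64(9.9923)] (array([ 0.4905, -0.2995]), 0.1619)
pad 1826 mean [0.514  0.3047 0.0
[... 461 characters left out ...]
 mean [ 0.5534 -0.0418  0.1537] zmed 0.1549 rect [array([ 0.5546, -0.0391]), array([0.031 , 0.0301]), np.float64(74.2203)] (array([ 0.5545, -0.0386]), 0.0167)
lidS 749 mean [ 0.6188 -0.0436  0.1362] zmed 0.1371 rect [array([ 0.6203, -0.0403]), array([0.054 , 0.0523]), np.float64(67.2019)] (array([ 0.6197, -0.0393]), 0.0285)
knobS 457 mean [ 0.6773 -0.0659  0.0791] zmed 0.0797 rect [array([ 0.6684, -0.0634]), array([0.0649, 0.0594]), np.float64(79.8223)] (array([ 0.6681, -0.0671]), 0.0384)
felt 1424 0.01580379455121758 [array([0.4922, 0.1776]), array([0.3714, 0.1126]), np.float64(73.9655)]
floor 6411 0.005474299465560114 [array([ 0.491 , -0.3051]), array([0.2459, 0.159 ]), np.float64(9.8694)]
```

View pics/crop1.png

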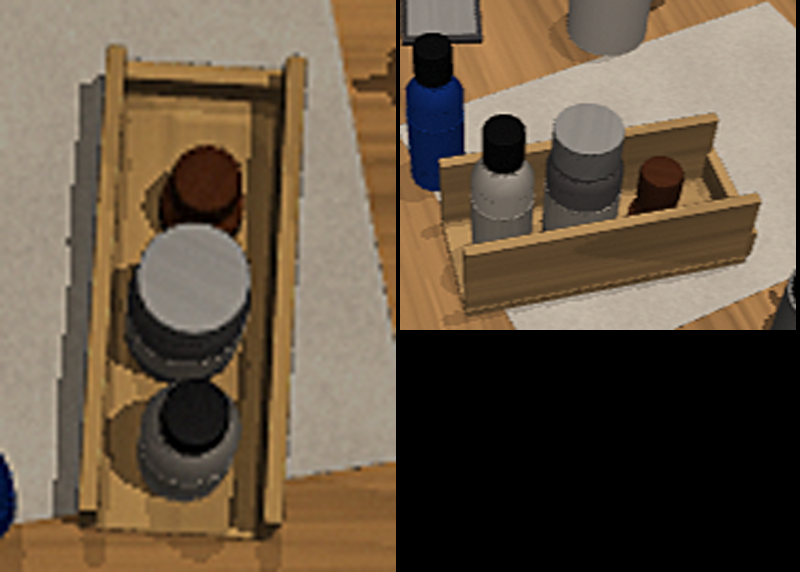

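The crop confirms the choice. In the rack, from the front, stand the black-capped white bottle, the steel-lidded jar and the dark brown stamp knob. The blue bottle is outside, on the left. Next I fit the pad and work out the first move.

```bash
cat >> h.py <<'E'
from scipy.spatial.transform import Rotation as Ro
def go(x,y,z,yaw):
    "shift (mm, tool axes) and rotvec to a down-pointing pose; yaw of tool x in world, deg"
    from bench import env
    s=env.get_state();R=np.array(s["orientation"]);p=np.array(s["eef_pos"])
    G=np.stack([[np.cos(a:=np.radians(yaw)),np.sin(a),0],[np.sin(a),-np.cos(a),0],[0,0,-1]],1)
    print("t",round(s["time"],2),"p",p.round(4),"yaw",np.degrees(np.arctan2(R[1,0],R[0,0])).round(2),"q",np.round(s["joint_pos"],1),"open",round(float(s["opening"]),3),"gf",np.round(s["grasp_force"],1),"F",np.round(s["force"],1))
    print("shift",(R.T@(np.array([x,y,z])-p)*1000).round(1),"turn",Ro.from_matrix(R.T@G).as_rotvec().round(3))
E
python3 - <<'E'
from h import *
T=dict(np.load("top0.npz"));W=world(T);g=T["pixels"].astype(int)
m=((g.sum(-1)<150)&(g[...,2]>g[...,0]+8)).astype(np.uint8)
n,l,st,c=cv2.connectedComponentsWithStats(m)
k=l[270,183];p=W[l==k];print("felt",k,len(p),np.median(p[:,2]),[np.round(a,4) for a in cv2.minAreaRect(p[:,:2].astype(np.float32))],p.mean(0))
p=W[205:256,160:226][(g[205:256,160:226].min(-1)>110)];p=p[p[:,2]<.02]
print("lid",len(p),[np.round(a,4) for a in cv2.minAreaRect(p[:,:2].astype(np.float32))],p.mean(0))
for n,uv in dict(blue1=(286,246),blue2=(233,292),pot=(408,150),mug=(225,160),tape=(301,308)).items(): print(n,W[uv[1],uv[0]].round(3))
go(.5555,-.038,.24,10)
E
```

```text
felt 35 1260 0.0160563928928832 [array([0.4738, 0.1795]), array([0.3663, 0.0696]), np.float64(72.9105)] [0.51248502 0.30618383 0.0219203 ]
lid 1162 [array([0.5922, 0.2882]), array([0.0974, 0.0791]), np.float64(76.1592)] [0.59573342 0.28523371 0.0081809 ]
blue1 [0.544 0.069 0.145]
blue2 [0.453 0.175 0.147]
pot [ 0.761 -0.196  0.085]
mug [0.769 0.217 0.003]
tape [0.423 0.043 0.022]
t 0.1 p [ 0.1802 -0.5194  0.2097] yaw 19.13 q [-70.9   5.   10.   95.1   0.   90. ] open 1.002 gf 0.0 F [-0.1 -0.7  0.4]
shift [ 512.4 -331.9  -29.9] turn [-0.001  0.     0.159]
```

Call:
step_arm --plan '[[[85,32,-21,-15,0,0,0.04],[85,64,-42,-30,0,0,0.08],[85,96,-63,-30,0,0,0.12],[85,128,-83,-30,0,0,0.16],[85,160,-104,-30,0,0,0.16],[85,192,-125,-30,0,0,0.16],[85,224,-146,-30,0,0,0.16],[85,256,-166,-30,0,0,0.16]]]'

```text
time: 0.77
eef_pos: [0.3683, -0.2772, 0.2402]
orientation: [[0.985, 0.173, -0.0], [0.173, -0.985, 0.0], [-0.0, -0.0, -1.0]]
force: [0.6, -1.2, 0.8]
opening: 0.995
grasp_force: 0.0
```

Run:
```python
from h import *
go(.5555,-.038,.22,0)
T=dict(np.load("top0.npz"));W=world(T);g=T["pixels"].astype(int)
m=((g.sum(-1)<150)&(g[...,2]>g[...,0]+8)&(W[...,2]>.013)&(W[...,2]<.02)).astype(np.uint8)
m=cv2.morphologyEx(m,cv2.MORPH_OPEN,np.ones((5,5)))
n,l,st,c=cv2.connectedComponentsWithStats(m)
k=l[270,183];p=W[l==k];print("felt",len(p),np.median(p[:,2]),[np.round(a,4) for a in cv2.minAreaRect(p[:,:2].astype(np.float32))],p.mean(0))
```

```text
t 0.77 p [ 0.3683 -0.2772  0.2402] yaw 9.94 q [-37.   -6.4   2.2  98.6   0.  133.1] open 0.995 gf 0.0 F [ 0.6 -1.2  0.8]
shift [ 225.7 -203.2   20.2] turn [-0.     0.     0.174]
felt 307095 -5.1240497871143e-05 [array([ 0.8554, -0.0161]), array([2.5123, 1.5956]), np.float64(89.1505)] [ 6.48094286e-01 -1.67617260e-04 -8.65444521e-02]
```

Run:
```python
from h import *
go(.5555,-.038,.22,10)
T=dict(np.load("top0.npz"));W=world(T);g=T["pixels"].astype(int)
q=W[245:298,150:215].reshape(-1,3);c=g[245:298,150:215].reshape(-1,3)
p=q[(c.sum(-1)<170)&(c[:,2]>c[:,0]+8)&(q[:,2]>.012)&(q[:,2]<.021)]
print(len(p),[np.round(a,4) for a in cv2.minAreaRect(p[:,:2].astype(np.float32))],p.mean(0),np.median(p,0))
```

```text
t 0.77 p [ 0.3683 -0.2772  0.2402] yaw 9.94 q [-37.   -6.4   2.2  98.6   0.  133.1] open 0.995 gf 0.0 F [ 0.6 -1.2  0.8]
shift [ 225.7 -203.2   20.2] turn [-0.     0.    -0.001]
1156 [array([0.5153, 0.3049]), array([0.1027, 0.0714]), np.float64(76.3394)] [0.51307133 0.30764623 0.01620324] [0.51287211 0.30756258 0.01613723]
```

Call:
step_arm --plan '[[[85,28,-25,0,0,0,0],[85,56,-51,5,0,0,0],[85,84,-76,10,0,0,0],[85,113,-101,15,0,0,0],[85,141,-127,20,0,0,0],[85,169,-152,20,0,0,0],[85,200,-180,20,0,0,0],[85,226,-203,20,0,0,0]]]'

```text
time: 1.43
eef_pos: [0.5561, -0.0375, 0.2197]
orientation: [[0.985, 0.174, -0.001], [0.174, -0.985, 0.0], [-0.0, -0.0, -1.0]]
force: [0.8, -1.7, 0.3]
opening: 0.994
grasp_force: 0.0
```

Call:
step_arm --plan '[[[85,0,0,0,0,0,0],[85,0,0,5,0,0,0],[85,0,0,20,0,0,0]]]'

```text
time: 1.68
eef_pos: [0.5557, -0.0399, 0.2013]
orientation: [[0.985, 0.174, 0.002], [0.174, -0.985, -0.0], [0.002, 0.001, -1.0]]
force: [0.6, -0.5, 0.7]
opening: 0.994
grasp_force: 0.0
```

Run:
```python
from h import *
go(.5555,-.038,.124,10)
from bench import env
i=env.get_image("side");cv2.imwrite("pics/s2.png",cv2.resize(i["pixels"][60:320,200:460],None,fx=2.2,fy=2.2)[...,::-1])
```

```text
t 1.68 p [ 0.5557 -0.0399  0.2013] yaw 10.0 q [ -4.1   5.6   9.8  94.   -0.  165.9] open 0.994 gf 0.0 F [ 0.6 -0.5  0.7]
shift [ 0.  -2.  77.3] turn [ 0.001 -0.002  0.   ]
```

View pics/s2.png

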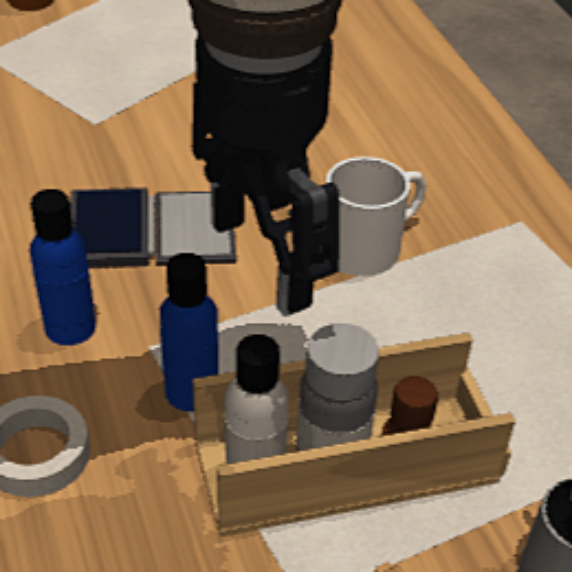

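The gripper hangs over the white bottle, with its fingertips at crop (228,220) and (293,300) straddling the black cap at (258,355). Descending.

Call:
step_arm --plan '[[[85,0,0,15,0,0,0],[85,0,0,30,0,0,0],[85,0,0,45,0,0,0],[85,0,0,60,0,0,0],[85,0,0,72,0,0,0],[85,0,0,77,0,0,0],[85,0,0,77,0,0,0],[85,0,0,77,0,0,0]]]'

```text
time: 2.4
eef_pos: [0.5551, -0.0403, 0.1238]
orientation: [[0.985, 0.172, 0.0], [0.172, -0.985, -0.0], [0.0, 0.0, -1.0]]
force: [0.3, 0.9, -0.0]
opening: 0.993
grasp_force: 0.0
```

Call:
step_arm --plan '[[[40,0,0,0,0,0,0],[36,0,0,0,0,0,0],[34,0,0,0,0,0,0],[30,0,0,0,0,0,0],[26,0,0,0,0,0,0],[20,0,0,0,0,0,0],[20,0,0,0,0,0,0],[20,0,0,0,0,0,0]]]' --force 35

```text
time: 3.07
eef_pos: [0.5555, -0.0398, 0.1239]
orientation: [[0.985, 0.173, 0.001], [0.173, -0.985, 0.0], [0.001, 0.0, -1.0]]
force: [0.3, 1.6, 5.9]
opening: 0.351
grasp_force: 34.6
```

Call:
step_arm --plan '[[[20,0,0,-5,0,0,0],[20,0,0,-20,0,0,0],[20,0,0,-40,0,0,0],[20,0,0,-60,0,0,0],[20,0,0,-80,0,0,0],[20,0,0,-98,0,0,0],[20,0,0,-108,0,0,0],[20,0,0,-110,0,0,0]]]'

```text
time: 3.73
eef_pos: [0.5556, -0.04, 0.2349]
orientation: [[0.985, 0.173, 0.002], [0.173, -0.985, -0.0], [0.002, 0.001, -1.0]]
force: [-0.4, 0.2, -1.7]
opening: 0.355
grasp_force: 35.0
```

Run:
```python
from h import *
go(.4315,-.3105,.235,10)
```

```text
t 3.73 p [ 0.5556 -0.04    0.2349] yaw 9.95 q [ -4.1   6.5  14.5  97.9  -0.  165.9] open 0.355 gf 35.0 F [-0.4  0.2 -1.7]
shift [-169.   244.9   -0.3] turn [ 0.001 -0.002 -0.001]
```

Call:
step_arm --plan '[[[20,-4,6,0,0,0,0],[20,-12,18,0,0,0,0],[20,-25,36,0,0,0,0],[20,-40,58,0,0,0,0],[20,-56,81,0,0,0,0],[20,-72,104,0,0,0,0],[20,-88,127,0,0,0,0],[20,-104,150,0,0,0,0]]]'

```text
time: 4.4
eef_pos: [0.4767, -0.2074, 0.2319]
orientation: [[0.985, 0.173, -0.002], [0.173, -0.985, 0.001], [-0.002, -0.001, -1.0]]
force: [0.1, 0.6, -2.1]
opening: 0.354
grasp_force: 35.0
```

Call:
step_arm --plan '[[[20,-16,23,0,0,0,0],[20,-32,46,0,0,0,0],[20,-46,67,0,0,0,0],[20,-56,82,0,0,0,0],[20,-62,90,0,0,0,0],[20,-65,95,0,0,0,0],[20,-65,95,0,0,0,0],[20,-65,95,0,0,0,0]]]'

```text
time: 5.07
eef_pos: [0.431, -0.3101, 0.2329]
orientation: [[0.985, 0.173, -0.0], [0.173, -0.985, 0.001], [-0.0, -0.001, -1.0]]
force: [0.2, -0.3, -2.0]
opening: 0.355
grasp_force: 35.0
```

Run:
```python
from h import *
go(.4315,-.3105,.1225,10)
```

```text
t 5.07 p [ 0.431  -0.3101  0.2329] yaw 9.95 q [-35.7   3.   10.5  97.6   0.  134.3] open 0.355 gf 35.0 F [ 0.2 -0.3 -2. ]
shift [  0.5   0.6 110.4] turn [-0.001  0.    -0.001]
```

Call:
step_arm --plan '[[[20,0,0,5,0,0,0],[20,0,0,20,0,0,0],[20,0,0,40,0,0,0],[20,0,0,60,0,0,0],[20,0,0,80,0,0,0],[20,0,0,98,0,0,0],[20,0,0,106,0,0,0],[20,0,0,108,0,0,0]]]'

```text
time: 5.73
eef_pos: [0.4307, -0.3092, 0.1234]
orientation: [[0.985, 0.174, -0.002], [0.174, -0.985, 0.002], [-0.002, -0.002, -1.0]]
force: [-0.1, -0.0, -2.5]
opening: 0.356
grasp_force: 35.0
```

Call:
step_arm --plan '[[[20,0,0,1,0,0,0],[20,0,0,2,0,0,0],[20,0,0,2.5,0,0,0],[20,0,0,2.5,0,0,0]]]'

```text
time: 6.07
eef_pos: [0.4315, -0.3107, 0.1236]
orientation: [[0.985, 0.173, 0.001], [0.173, -0.985, -0.001], [0.001, 0.001, -1.0]]
force: [-0.7, 0.5, -1.6]
opening: 0.359
grasp_force: 35.0
```

Call:
step_arm --plan '[[[20,0,0,0.5,0,0,0],[20,0,0,1,0,0,0],[20,0,0,1.5,0,0,0],[20,0,0,1.5,0,0,0]]]'

```text
time: 6.4
eef_pos: [0.4313, -0.3106, 0.1219]
orientation: [[0.985, 0.173, 0.001], [0.173, -0.985, -0.0], [0.001, 0.001, -1.0]]
force: [-0.8, 1.1, 1.7]
opening: 0.356
grasp_force: 35.4
```

Contact with the floor shows in the force reading, so I release and rise.

Call:
step_arm --plan '[[[36,0,0,0,0,0,0],[40,0,0,0,0,0,0],[60,0,0,0,0,0,0],[85,0,0,0,0,0,0],[85,0,0,0,0,0,0],[85,0,0,-10,0,0,0],[85,0,0,-30,0,0,0],[85,0,0,-60,0,0,0]]]'

```text
time: 7.07
eef_pos: [0.4302, -0.3098, 0.1804]
orientation: [[0.985, 0.173, -0.003], [0.173, -0.985, 0.002], [-0.003, -0.003, -1.0]]
force: [-0.1, 0.2, 1.0]
opening: 0.991
grasp_force: 0.0
```

Run:
```python
from h import *
go(.6215,-.0395,.21,10)
```

```text
t 7.07 p [ 0.4302 -0.3098  0.1804] yaw 9.96 q [-35.8   1.9   3.6  91.9  -0.  134.3] open 0.991 gf 0.0 F [-0.1  0.2  1. ]
shift [ 235.1 -233.2  -29.6] turn [-0.003  0.003 -0.001]
```

Call:
step_arm --plan '[[[85,10,-10,-25,0,0,0],[85,38,-38,-30,0,0,0],[85,67,-66,-30,0,0,0],[85,96,-95,-30,0,0,0],[85,124,-123,-30,0,0,0],[85,153,-151,-30,0,0,0],[85,181,-180,-30,0,0,0],[85,210,-208,-30,0,0,0]]]'

```text
time: 7.73
eef_pos: [0.6027, -0.0673, 0.2123]
orientation: [[0.985, 0.173, 0.001], [0.173, -0.985, -0.0], [0.001, 0.0, -1.0]]
force: [-0.1, -0.8, 0.5]
opening: 0.995
grasp_force: 0.0
```

Call:
step_arm --plan '[[[85,15,-15,0,0,0,0],[85,24,-24,0,0,0,0],[85,25,-25,10,0,0,0],[85,25,-25,20,0,0,0],[85,25,-25,25,0,0,0],[85,25,-25,25,0,0,0]]]'

```text
time: 8.23
eef_pos: [0.6209, -0.0416, 0.1845]
orientation: [[0.985, 0.171, -0.003], [0.171, -0.985, -0.0], [-0.003, -0.0, -1.0]]
force: [-0.2, -0.4, -0.1]
opening: 0.993
grasp_force: 0.0
```

Run:
```python
from h import *
go(.6215,-.0395,.107,10)
```

```text
t 8.23 p [ 0.6209 -0.0416  0.1845] yaw 9.86 q [ -3.8  14.9  18.5  93.8  -0.  166.3] open 0.993 gf 0.0 F [-0.2 -0.4 -0.1]
shift [ 1.2 -2.  77.5] turn [-0.     0.003 -0.002]
```

Call:
step_arm --plan '[[[85,0,-1,15,0,0,0],[85,0,-1,30,0,0,0],[85,0,-1,45,0,0,0],[85,0,-1,60,0,0,0],[85,0,-1,72,0,0,0],[85,0,-1,77,0,0,0],[85,0,-1,77,0,0,0],[85,0,-1,77,0,0,0]]]'

```text
time: 8.9
eef_pos: [0.622, -0.0397, 0.1099]
orientation: [[0.985, 0.172, 0.0], [0.172, -0.985, -0.0], [0.0, 0.0, -1.0]]
force: [0.3, 0.1, -0.2]
opening: 0.995
grasp_force: 0.0
```

Call:
step_arm --plan '[[[62,0,0,0,0,0,0],[58,0,0,0,0,0,0],[56,0,0,0,0,0,0],[53,0,0,0,0,0,0],[48,0,0,0,0,0,0],[42,0,0,0,0,0,0],[42,0,0,0,0,0,0],[42,0,0,0,0,0,0]]]' --force 40

```text
time: 9.57
eef_pos: [0.6225, -0.0393, 0.1106]
orientation: [[0.985, 0.173, 0.002], [0.173, -0.985, -0.0], [0.002, 0.0, -1.0]]
force: [-1.0, 0.2, 6.4]
opening: 0.603
grasp_force: 40.4
```

Call:
step_arm --plan '[[[42,0,0,-5,0,0,0],[42,0,0,-20,0,0,0],[42,0,0,-40,0,0,0],[42,0,0,-60,0,0,0],[42,0,0,-80,0,0,0],[42,0,0,-98,0,0,0],[42,0,0,-108,0,0,0],[42,0,0,-110,0,0,0]]]'

```text
time: 10.23
eef_pos: [0.6226, -0.0393, 0.2214]
orientation: [[0.985, 0.173, 0.002], [0.173, -0.985, -0.0], [0.002, 0.001, -1.0]]
force: [0.2, 0.3, -3.4]
opening: 0.596
grasp_force: 42.4
```

Run:
```python
from h import *
go(.5496,-.2896,.22,10)
```

```text
t 10.23 p [ 0.6226 -0.0393  0.2214] yaw 9.96 q [ -3.6  15.7  23.7  97.8   0.  166.4] open 0.596 gf 42.4 F [ 0.2  0.3 -3.4]
shift [-115.2  233.9    1.2] turn [ 0.001 -0.002 -0.001]
```

Call:
step_arm --plan '[[[42,-3,6,0,0,0,0],[42,-9,18,0,0,0,0],[42,-18,37,0,0,0,0],[42,-29,58,0,0,0,0],[42,-40,81,0,0,0,0],[42,-51,104,0,0,0,0],[42,-62,126,0,0,0,0],[42,-73,148,0,0,0,0]]]'

```text
time: 10.9
eef_pos: [0.5742, -0.1998, 0.2179]
orientation: [[0.985, 0.172, -0.002], [0.172, -0.985, 0.0], [-0.002, -0.001, -1.0]]
force: [0.3, 0.8, -3.8]
opening: 0.594
grasp_force: 42.4
```

Call:
step_arm --plan '[[[42,-11,22,0,0,0,0],[42,-22,44,0,0,0,0],[42,-31,63,0,0,0,0],[42,-37,76,0,0,0,0],[42,-41,83,0,0,0,0],[42,-42,86,0,0,0,0],[42,-42,86,0,0,0,0],[42,-42,86,0,0,0,0]]]'

```text
time: 11.57
eef_pos: [0.5495, -0.2891, 0.2191]
orientation: [[0.985, 0.173, -0.0], [0.173, -0.985, 0.0], [-0.0, -0.0, -1.0]]
force: [0.4, 0.6, -3.1]
opening: 0.599
grasp_force: 42.4
```

Run:
```python
from h import *
go(.5496,-.2896,.1083,10)
```

```text
t 11.57 p [ 0.5495 -0.2891  0.2191] yaw 9.98 q [-27.8  15.4  23.   97.6   0.  142.3] open 0.599 gf 42.4 F [ 0.4  0.6 -3.1]
shift [1.000e-01 6.000e-01 1.108e+02] turn [-0.  0. -0.]
```

Call:
step_arm --plan '[[[42,0,0,5,0,0,0],[42,0,0,20,0,0,0],[42,0,0,40,0,0,0],[42,0,0,60,0,0,0],[42,0,0,80,0,0,0],[42,0,0,98,0,0,0],[42,0,0,106,0,0,0],[42,0,0,109,0,0,0]]]'

```text
time: 12.23
eef_pos: [0.5488, -0.2885, 0.1089]
orientation: [[0.985, 0.174, -0.002], [0.174, -0.985, 0.001], [-0.002, -0.002, -1.0]]
force: [-1.3, 2.5, 1.9]
opening: 0.598
grasp_force: 43.2
```

Call:
step_arm --plan '[[[42,0,0,1,0,0,0],[42,0,0,2,0,0,0],[42,0,0,2.5,0,0,0],[42,0,0,2.5,0,0,0]]]'

```text
time: 12.57
eef_pos: [0.5498, -0.2899, 0.1087]
orientation: [[0.985, 0.173, 0.001], [0.173, -0.985, -0.001], [0.001, 0.001, -1.0]]
force: [0.6, 0.7, -2.2]
opening: 0.594
grasp_force: 42.8
```

Call:
step_arm --plan '[[[42,0,0,0.5,0,0,0],[42,0,0,1,0,0,0],[42,0,0,1,0,0,0],[42,0,0,1,0,0,0]]]'

```text
time: 12.9
eef_pos: [0.5499, -0.2899, 0.1086]
orientation: [[0.985, 0.173, 0.002], [0.173, -0.985, -0.001], [0.002, 0.001, -1.0]]
force: [-1.1, 0.9, 5.6]
opening: 0.598
grasp_force: 43.7
```

Call:
step_arm --plan '[[[58,0,0,0,0,0,0],[64,0,0,0,0,0,0],[85,0,0,0,0,0,0],[85,0,0,0,0,0,0],[85,0,0,0,0,0,0],[85,0,0,-10,0,0,0],[85,0,0,-30,0,0,0],[85,0,0,-60,0,0,0]]]'

```text
time: 13.57
eef_pos: [0.5482, -0.2892, 0.1656]
orientation: [[0.985, 0.173, -0.004], [0.173, -0.985, 0.002], [-0.003, -0.003, -1.0]]
force: [0.3, -0.0, 0.7]
opening: 0.998
grasp_force: 0.0
```

Call:
step_arm --plan '[[[85,0,0,-30,0,0,0],[85,0,0,-60,0,0,0],[85,0,0,-60,0,0,0],[85,0,0,-60,0,0,0]]]'

```text
time: 13.9
eef_pos: [0.55, -0.2901, 0.2295]
orientation: [[0.985, 0.173, 0.004], [0.173, -0.985, -0.002], [0.003, 0.003, -1.0]]
force: [0.0, -0.0, -0.2]
opening: 0.995
grasp_force: 0.0
```

Run:
```python
from h import *
from bench import env
i=env.get_image("top");W=world(i);V=world(j:=env.get_image("side"))
cv2.imwrite("pics/t3.png",i["pixels"][100:380,140:540][:,:,::-1])
cv2.imwrite("pics/s3.png",j["pixels"][:,:,::-1])
def near(W,c,r,z0,z1,n):
    p=W.reshape(-1,3);p=p[(np.hypot(p[:,0]-c[0],p[:,1]-c[1])<r)&(p[:,2]>z0)&(p[:,2]<z1)]
    print(n,len(p),p.mean(0).round(4) if len(p) else "",circ(p[:,:2]) if len(p) else "",p[:,2].max() if len(p) else "")
near(W,(.685,-.049),.03,.076,.09,"knobT");near(V,(.685,-.049),.03,.079,.09,"knobS")
near(V,(.4315,-.3105),.03,.147,.16,"botS");near(V,(.55,-.29),.035,.13,.142,"jarS")
near(W,(.4315,-.3105),.03,.147,.16,"botT");near(W,(.55,-.29),.035,.13,.142,"jarT")
go(.685,-.049,.2,85.6)
```

```text
knobT 196 [ 0.6845 -0.0491  0.0808] (array([ 0.6851, -0.0492]), 0.0177) 0.08850828752821217
knobS 0   
botS 590 [ 0.43   -0.3101  0.1528] (array([ 0.4298, -0.3089]), 0.0164) 0.15611065065188734
jarS 1321 [ 0.5475 -0.2916  0.135 ] (array([ 0.5481, -0.2903]), 0.0272) 0.13924390676502496
botT 0   
jarT 319 [ 0.5412 -0.2899  0.1352] (array([ 0.5478, -0.289 ]), 0.0266) 0.14054549833882826
t 14.0 p [ 0.5492 -0.2896  0.2264] yaw 9.96 q [-27.8  15.7  24.1  98.5   0.  142.2] open 0.996 gf 0.0 F [-1.  -0.5 -1.8]
shift [ 175.4 -213.5   26.4] turn [-1.00e-03  0.00e+00 -1.32e+00]
```

View pics/s3.png

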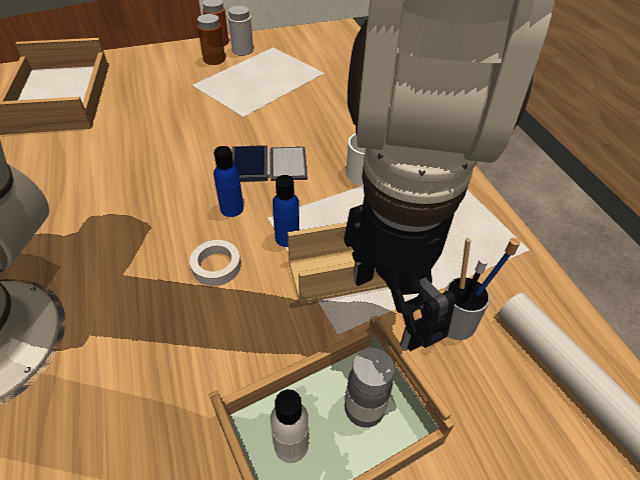

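Both objects stand upright in the tray: the bottle at (290,425) and the jar at (370,385). On to the stamp, with the tool turned so the fingers close along the lane.

Call:
step_arm --plan '[[[85,8,-20,0,0,0,-0.1],[85,20,-48,0,0,0,-0.22],[85,32,-76,0,0,0,-0.34],[85,43,-105,0,0,0,-0.46],[85,55,-133,0,0,0,-0.58],[85,67,-162,0,0,0,-0.7],[85,79,-190,0,0,0,-0.82],[85,90,-218,0,0,0,-0.94]]]'

```text
time: 14.67
eef_pos: [0.5998, -0.0578, 0.2253]
orientation: [[0.436, 0.9, -0.002], [0.9, -0.436, 0.0], [-0.001, -0.002, -1.0]]
force: [0.2, 0.3, 0.0]
opening: 0.994
grasp_force: 0.0
```

Run:
```python
from h import *
go(.685,-.049,.2,85.6)
```

```text
t 14.67 p [ 0.5998 -0.0578  0.2253] yaw 64.16 q [ -5.5  13.   20.8  97.9  -0.  110.3] open 0.994 gf 0.0 F [0.2 0.3 0. ]
shift [45.1 72.9 25.1] turn [-0.002  0.    -0.374]
```

Call:
step_arm --plan '[[[56,8,13,0,0,0,-0.1],[56,20,32,0,0,0,-0.2],[56,32,52,5,0,0,-0.3],[56,42,67,15,0,0,-0.374],[56,45,73,35,0,0,-0.374],[56,45,73,55,0,0,-0.374],[56,45,73,70,0,0,-0.374],[56,45,73,75,0,0,-0.374]]]'

```text
time: 15.33
eef_pos: [0.6841, -0.0511, 0.147]
orientation: [[0.083, 0.997, -0.006], [0.997, -0.083, 0.0], [-0.0, -0.006, -1.0]]
force: [-0.5, 0.1, -0.0]
opening: 0.656
grasp_force: 0.0
```

Call:
step_arm --plan '[[[56,0,0,0,0,0,0],[56,0,0,0,0,0,0],[56,0,0,0,0,0,0]]]'

```text
time: 15.58
eef_pos: [0.6858, -0.0513, 0.153]
orientation: [[0.083, 0.997, 0.001], [0.997, -0.083, -0.0], [0.0, 0.001, -1.0]]
force: [0.4, 0.0, 0.0]
opening: 0.653
grasp_force: 0.0
```

Run:
```python
from h import *
from bench import env
go(.685,-.049,.047,85.6)
j=env.get_image("side");cv2.imwrite("pics/s4.png",cv2.resize(j["pixels"][140:310,270:450],None,fx=3.2,fy=3.2)[:,:,::-1])
```

```text
t 15.58 p [ 0.6858 -0.0513  0.153 ] yaw 85.24 q [-4.3 23.9 26.5 92.5  0.  90.5] open 0.653 gf 0.0 F [0.4 0.  0. ]
shift [  2.2  -1.1 106. ] turn [ 0.001 -0.    -0.006]
```

View pics/s4.png

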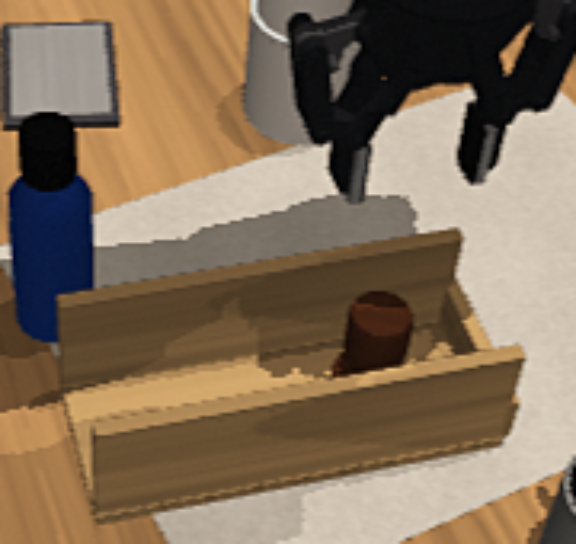

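Run:
```python
from h import *
S=dict(np.load("side0.npz"))
K=np.array([[S["fx"],0,S["cx"]],[0,S["fy"],S["cy"]],[0,0,1]])
p=cv2.projectPoints(np.array([[.6858,-.0513,.155],[.6858-.028,-.049,.155],[.6858+.028,-.0534,.155],[.685,-.049,.082]]),S["rvec"],S["tvec"],K,None)[0][:,0]
print((p-[270,140])*3.2)
```

```text
[[403.39672454 213.55494065]
 [350.48793281 222.08019732]
 [455.49075151 204.87074772]
 [381.60544027 307.61848797]]
```

The knob shows at crop (380,310), matching its projection, and the fingertips at (355,195) and (475,175) straddle it along the lane. Descending.

Call:
step_arm --plan '[[[56,1,-1,12,0,0,0],[56,1,-1,27,0,0,0],[56,1,-1,42,0,0,0],[56,1,-1,57,0,0,0],[56,1,-1,72,0,0,0],[56,1,-1,85,0,0,0],[56,1,-1,95,0,0,0],[56,1,-1,101,0,0,0]]]'

```text
time: 16.3
eef_pos: [0.6845, -0.0502, 0.0499]
orientation: [[0.083, 0.997, -0.001], [0.997, -0.083, 0.0], [-0.0, -0.001, -1.0]]
force: [-0.4, -1.1, -0.1]
opening: 0.654
grasp_force: 0.0
```

Call:
step_arm --plan '[[[50,0,0,2,0,0,0],[46,0,0,2,0,0,0],[42,0,0,2,0,0,0],[38,0,0,2,0,0,0],[34,0,0,2,0,0,0],[28,0,0,2,0,0,0],[24,0,0,2,0,0,0],[24,0,0,2,0,0,0]]]' --force 25

```text
time: 16.97
eef_pos: [0.6852, -0.0502, 0.0499]
orientation: [[0.083, 0.997, 0.002], [0.997, -0.083, -0.0], [0.0, 0.002, -1.0]]
force: [-0.6, -0.2, 6.2]
opening: 0.405
grasp_force: 25.2
```

Call:
step_arm --plan '[[[24,0,0,-5,0,0,0],[24,0,0,-20,0,0,0],[24,0,0,-45,0,0,0],[24,0,0,-70,0,0,0],[24,0,0,-100,0,0,0],[24,0,0,-130,0,0,0],[24,0,0,-155,0,0,0],[24,0,0,-170,0,0,0]]]'

```text
time: 17.63
eef_pos: [0.6849, -0.0502, 0.2223]
orientation: [[0.083, 0.997, 0.003], [0.997, -0.083, -0.0], [0.0, 0.003, -1.0]]
force: [0.0, 0.3, -0.2]
opening: 0.407
grasp_force: 25.2
```

Run:
```python
from h import *
from bench import env
go(.512,.3077,.22,85.6)
V=world(j:=env.get_image("side"));W=world(i:=env.get_image("top"))
np.savez("s5.npz",**j);np.savez("t5.npz",**i)
# pad felt by side camera: dark blue, z 10-22mm
for n,im,Q in(("side",j,V),("top",i,W)):
    g=im["pixels"].astype(int);m=(np.hypot(Q[...,0]-.512,Q[...,1]-.308)<.075)&(Q[...,2]>.011)&(Q[...,2]<.021)&(g[...,2]>g[...,0]+8)
    m=cv2.morphologyEx(m.astype(np.uint8),cv2.MORPH_OPEN,np.ones((3,3)))>0
    p=Q[m];print(n,len(p),p.mean(0).round(4),[np.round(a,4) for a in cv2.minAreaRect(p[:,:2].astype(np.float32))])
    m=(np.hypot(Q[...,0]-.592,Q[...,1]-.288)<.075)&(Q[...,2]>.005)&(Q[...,2]<.012)&(g.min(-1)>90)
    p=Q[m];print(n,"lid",len(p),p.mean(0).round(4),[np.round(a,4) for a in cv2.minAreaRect(p[:,:2].astype(np.float32))])
```

```text
t 17.63 p [ 0.6849 -0.0502  0.2223] yaw 85.24 q [ -4.2  25.8  36.8 100.8   0.   90.6] open 0.407 gf 25.2 F [ 0.   0.3 -0.2]
shift [ 342.3 -202.     1.7] turn [ 0.003 -0.    -0.006]
side 798 [0.513  0.3078 0.0157] [array([0.512 , 0.3102]), array([0.1052, 0.0641]), np.float64(76.106)]
side lid 919 [0.5927 0.2862 0.0079] [array([0.5904, 0.289 ]), array([0.1029, 0.0817]), np.float64(75.8939)]
top 1135 [0.5133 0.3075 0.016 ] [array([0.5133, 0.3075]), array([0.0976, 0.0662]), np.float64(76.0711)]
top lid 1099 [0.5962 0.2867 0.0083] [array([0.5917, 0.288 ]), array([0.0992, 0.0801]), np.float64(75.6871)]
```

Call:
step_arm --plan '[[[24,8,-5,0,0,0,0],[24,24,-14,0,0,0,0],[24,46,-27,0,0,0,0],[24,70,-41,0,0,0,0],[24,95,-56,0,0,0,0],[24,120,-71,0,0,0,0],[24,145,-86,0,0,0,0],[24,170,-100,0,0,0,0]]]'

```text
time: 18.4
eef_pos: [0.5971, 0.129, 0.2165]
orientation: [[0.083, 0.997, -0.003], [0.997, -0.083, -0.001], [-0.001, -0.003, -1.0]]
force: [1.1, 0.4, -0.6]
opening: 0.406
grasp_force: 25.2
```

Call:
step_arm --plan '[[[24,25,-15,0,0,0,0],[24,50,-29,0,0,0,0],[24,75,-44,0,0,0,0],[24,100,-59,0,0,0,0],[24,125,-74,0,0,0,0],[24,148,-88,0,0,0,0],[24,164,-97,0,0,0,0],[24,172,-101,0,0,0,0]]]'

```text
time: 19.07
eef_pos: [0.5104, 0.3092, 0.2166]
orientation: [[0.081, 0.997, -0.003], [0.997, -0.081, -0.001], [-0.001, -0.003, -1.0]]
force: [0.4, 0.4, -2.0]
opening: 0.407
grasp_force: 25.2
```

Call:
step_arm --plan '[[[24,0,0,0,0,0,0],[24,0,0,0,0,0,0],[24,0,0,0,0,0,0]]]'

```text
time: 19.32
eef_pos: [0.5129, 0.3064, 0.2181]
orientation: [[0.084, 0.996, -0.001], [0.996, -0.084, -0.001], [-0.001, -0.001, -1.0]]
force: [0.1, -1.0, -1.2]
opening: 0.406
grasp_force: 25.2
```

Run:
```python
from h import *
go(.513,.3076,.0579,85.6)
```

```text
t 19.32 p [0.5129 0.3064 0.2181] yaw 85.2 q [ 30.9  12.   18.8  96.9  -0.  125.7] open 0.406 gf 25.2 F [ 0.1 -1.  -1.2]
shift [1.400e+00 1.000e-01 1.602e+02] turn [-0.001  0.001 -0.007]
```

Call:
step_arm --plan '[[[24,1,0,10,0,0,0],[24,1,0,35,0,0,0],[24,1,0,60,0,0,0],[24,1,0,85,0,0,0],[24,1,0,110,0,0,0],[24,1,0,132,0,0,0],[24,1,0,148,0,0,0],[24,1,0,156,0,0,0]]]'

```text
time: 19.98
eef_pos: [0.512, 0.3066, 0.0593]
orientation: [[0.084, 0.996, -0.003], [0.996, -0.084, -0.002], [-0.002, -0.003, -1.0]]
force: [0.3, -0.2, -1.0]
opening: 0.404
grasp_force: 25.2
```

Call:
step_arm --plan '[[[24,0,0,1,0,0,0],[24,0,0,1.5,0,0,0],[24,0,0,2,0,0,0],[24,0,0,2,0,0,0],[24,0,0,2,0,0,0]]]'

```text
time: 20.4
eef_pos: [0.5134, 0.3086, 0.0619]
orientation: [[0.083, 0.997, 0.001], [0.997, -0.083, 0.001], [0.001, 0.001, -1.0]]
force: [-0.7, 0.4, -0.1]
opening: 0.404
grasp_force: 25.2
```

Run:
```python
from h import *
go(.513,.3076,.0579,85.6)
```

```text
t 20.4 p [0.5134 0.3086 0.0619] yaw 85.24 q [ 31.   11.2   0.6  79.3  -0.  125.8] open 0.404 gf 25.2 F [-0.7  0.4 -0.1]
shift [-1.  -0.3  4. ] turn [ 0.001 -0.001 -0.006]
```

Still 3–4 mm up, so I step down until contact.

Call:
step_arm --plan '[[[24,0,0,1,0,0,0],[24,0,0,2,0,0,0],[24,0,0,3,0,0,0],[24,0,0,3,0,0,0],[24,0,0,3,0,0,0]]]'

```text
time: 20.82
eef_pos: [0.5129, 0.3084, 0.058]
orientation: [[0.083, 0.997, 0.0], [0.997, -0.083, 0.0], [0.0, 0.0, -1.0]]
force: [0.3, 0.2, 1.2]
opening: 0.405
grasp_force: 25.3
```

Call:
step_arm --plan '[[[24,0,0,0.5,0,0,0],[24,0,0,1,0,0,0],[24,0,0,1,0,0,0],[24,0,0,1,0,0,0]]]'

```text
time: 21.15
eef_pos: [0.5129, 0.3086, 0.0579]
orientation: [[0.083, 0.997, 0.001], [0.997, -0.083, 0.001], [0.001, 0.001, -1.0]]
force: [-1.8, -0.4, 6.3]
opening: 0.405
grasp_force: 25.8
```

Contact. Release and rise.

Call:
step_arm --plan '[[[38,0,0,0,0,0,0],[44,0,0,0,0,0,0],[60,0,0,0,0,0,0],[85,0,0,0,0,0,0],[85,0,0,0,0,0,0],[85,0,0,-10,0,0,0],[85,0,0,-30,0,0,0],[85,0,0,-60,0,0,0]]]'

```text
time: 21.82
eef_pos: [0.5116, 0.3076, 0.1156]
orientation: [[0.083, 0.997, -0.004], [0.997, -0.083, -0.002], [-0.003, -0.003, -1.0]]
force: [0.7, 0.3, 0.4]
opening: 0.995
grasp_force: 0.0
```

Call:
step_arm --plan '[[[85,0,0,-30,0,0,0],[85,0,0,-60,0,0,0],[85,0,0,-90,0,0,0],[85,0,0,-110,0,0,0],[85,0,0,-110,0,0,0],[85,0,0,-110,0,0,0]]]'

```text
time: 22.32
eef_pos: [0.5133, 0.3086, 0.2286]
orientation: [[0.083, 0.997, 0.002], [0.997, -0.083, 0.001], [0.002, 0.002, -1.0]]
force: [0.2, 0.3, 0.0]
opening: 0.998
grasp_force: 0.0
```

Run:
```python
from h import *
from bench import env
j=env.get_image("side");V=world(j);i=env.get_image("top");W=world(i)
for Q in(V,W):
  p=Q.reshape(-1,3);p=p[(np.hypot(p[:,0]-.513,p[:,1]-.308)<.03)&(p[:,2]>.083)&(p[:,2]<.097)];print(len(p),circ(p[:,:2]) if len(p) else "", np.median(p[:,2]) if len(p) else "")
cv2.imwrite("pics/s6.png",cv2.resize(j["pixels"][20:320,150:450],None,fx=2,fy=2)[:,:,::-1])
go(.549,-.2896,.22,10)
```

```text
153 (array([0.5108, 0.3067]), 0.018) 0.0890940605713277
222 (array([0.5135, 0.3088]), 0.0183) 0.08928116947751849
t 22.42 p [0.5126 0.3082 0.2262] yaw 85.24 q [ 31.   12.3  20.1  97.8   0.  125.8] open 0.998 gf 0.0 F [ 0.9 -1.1 -0.3]
shift [-592.8   85.8    6.4] turn [-0.000e+00  1.000e-03  1.313e+00]
```

View pics/s6.png

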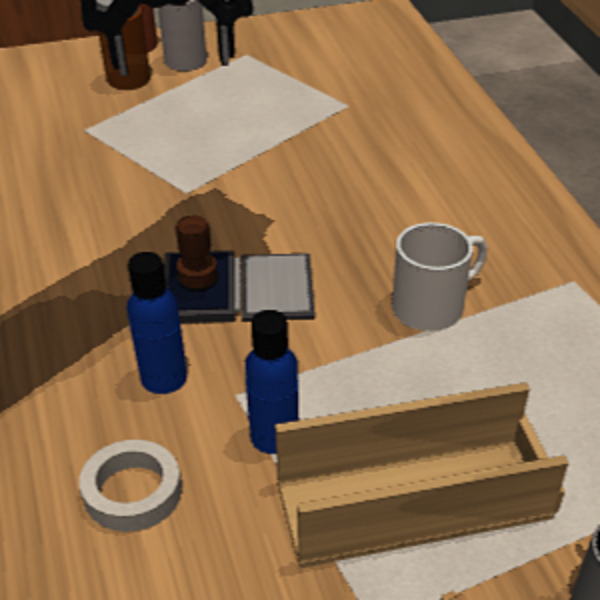

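The stamp stands upright on the felt at crop (196,265), with its knob at height 0.089 m as it should be. Back for the jar.

Call:
step_arm --plan '[[[85,-20,3,0,0,0,0.08],[85,-57,8,0,0,0,0.17],[85,-94,14,0,0,0,0.26],[85,-131,19,0,0,0,0.35],[85,-168,24,0,0,0,0.44],[85,-205,30,0,0,0,0.53],[85,-242,35,0,0,0,0.62],[85,-280,40,0,0,0,0.71]]]'

```text
time: 23.08
eef_pos: [0.5286, 0.0243, 0.2255]
orientation: [[0.715, 0.699, -0.002], [0.699, -0.715, -0.0], [-0.001, -0.001, -1.0]]
force: [1.3, -0.3, -0.8]
opening: 0.991
grasp_force: 0.0
```

Run:
```python
from h import *
go(.5499,-.2899,.22,9.95)
```

```text
t 23.08 p [0.5286 0.0243 0.2255] yaw 44.32 q [  2.6   2.6   9.3  96.8   0.  138.3] open 0.991 gf 0.0 F [ 1.3 -0.3 -0.8]
shift [-204.3  239.6    5.5] turn [-0.001  0.002  0.6  ]
```

Call:
step_arm --plan '[[[85,-27,32,0,0,0,0.1],[85,-54,64,0,0,0,0.2],[85,-82,96,0,0,0,0.3],[85,-109,128,0,0,0,0.4],[85,-136,160,0,0,0,0.5],[85,-163,192,0,0,0,0.6],[85,-190,223,0,0,0,0.6],[85,-204,240,0,0,0,0.6]]]'

```text
time: 23.75
eef_pos: [0.5515, -0.2919, 0.2247]
orientation: [[0.985, 0.174, -0.003], [0.174, -0.985, 0.001], [-0.002, -0.001, -1.0]]
force: [1.2, 0.6, 0.3]
opening: 0.995
grasp_force: 0.0
```

Call:
step_arm --plan '[[[85,0,0,0,0,0,0],[85,0,0,10,0,0,0],[85,0,0,25,0,0,0],[85,0,0,40,0,0,0],[85,0,0,40,0,0,0],[85,0,0,40,0,0,0]]]'

```text
time: 24.25
eef_pos: [0.5518, -0.2875, 0.1855]
orientation: [[0.984, 0.177, -0.003], [0.177, -0.984, 0.001], [-0.002, -0.002, -1.0]]
force: [-0.4, 0.6, 0.2]
opening: 0.994
grasp_force: 0.0
```

Run:
```python
from h import *
go(.5499,-.2899,.1086,9.95)
```

```text
t 24.25 p [ 0.5518 -0.2875  0.1855] yaw 10.2 q [-27.5  14.9  18.7  93.9   0.  142.3] open 0.994 gf 0.0 F [-0.4  0.6  0.2]
shift [-2.1  2.2 76.9] turn [-0.002  0.002  0.004]
```

Call:
step_arm --plan '[[[85,-1.5,1,12,0,0,0],[85,-1.5,1,27,0,0,0],[85,-1.5,1,42,0,0,0],[85,-1.5,1,57,0,0,0],[85,-1.5,1,69,0,0,0],[85,-1.5,1,75,0,0,0],[85,-1.5,1,75,0,0,0],[85,-1.5,1,75,0,0,0]]]'

```text
time: 24.92
eef_pos: [0.5513, -0.2894, 0.1123]
orientation: [[0.984, 0.177, 0.0], [0.177, -0.984, -0.0], [0.0, 0.0, -1.0]]
force: [-0.3, 0.7, 0.2]
opening: 0.994
grasp_force: 0.0
```

Run:
```python
from h import *
go(.5499,-.2899,.1086,9.95)
```

```text
t 24.92 p [ 0.5513 -0.2894  0.1123] yaw 10.19 q [-27.7  14.1   9.6  85.5   0.  142.1] open 0.994 gf 0.0 F [-0.3  0.7  0.2]
shift [-1.5  0.3  3.7] turn [ 0.    -0.     0.004]
```

Call:
step_arm --plan '[[[62,-1.5,0,3,0,0,0],[58,-1.5,0,3,0,0,0],[56,-1.5,0,3,0,0,0],[53,-1.5,0,3,0,0,0],[48,-1.5,0,3,0,0,0],[42,-1.5,0,3,0,0,0],[42,-1.5,0,3,0,0,0],[42,-1.5,0,3,0,0,0]]]' --force 40

```text
time: 25.58
eef_pos: [0.55, -0.29, 0.11]
orientation: [[0.984, 0.177, 0.001], [0.177, -0.984, -0.001], [0.001, 0.001, -1.0]]
force: [-0.3, 0.5, 6.1]
opening: 0.594
grasp_force: 40.6
```

Call:
step_arm --plan '[[[42,0,0,-5,0,0,0],[42,0,0,-20,0,0,0],[42,0,0,-40,0,0,0],[42,0,0,-60,0,0,0],[42,0,0,-80,0,0,0],[42,0,0,-98,0,0,0],[42,0,0,-108,0,0,0],[42,0,0,-110,0,0,0]]]'

```text
time: 26.25
eef_pos: [0.5503, -0.2899, 0.221]
orientation: [[0.984, 0.177, 0.002], [0.177, -0.984, -0.001], [0.002, 0.002, -1.0]]
force: [0.7, -0.2, -2.8]
opening: 0.591
grasp_force: 42.4
```

Run:
```python
from h import *
go(.6223,-.0395,.22,9.95)
```

```text
t 26.25 p [ 0.5503 -0.2899  0.221 ] yaw 10.19 q [-27.8  15.4  23.2  97.7   0.  142. ] open 0.591 gf 42.4 F [ 0.7 -0.2 -2.8]
shift [ 115.2 -233.7    0.9] turn [ 0.002 -0.002  0.004]
```

Call:
step_arm --plan '[[[42,3,-6,0,0,0,0],[42,9,-18,0,0,0,0],[42,18,-37,0,0,0,0],[42,29,-58,0,0,0,0],[42,40,-81,0,0,0,0],[42,51,-104,0,0,0,0],[42,62,-126,0,0,0,0],[42,73,-148,0,0,0,0]]]'

```text
time: 26.92
eef_pos: [0.5952, -0.1285, 0.2174]
orientation: [[0.984, 0.177, -0.002], [0.177, -0.984, 0.001], [-0.002, -0.001, -1.0]]
force: [0.1, 0.5, -3.6]
opening: 0.59
grasp_force: 42.3
```

Call:
step_arm --plan '[[[42,11,-22,0,0,0,0],[42,22,-44,0,0,0,0],[42,31,-63,0,0,0,0],[42,37,-76,0,0,0,0],[42,41,-83,0,0,0,0],[42,42,-86,0,0,0,0],[42,42,-86,0,0,0,0],[42,42,-86,0,0,0,0]]]'

```text
time: 27.58
eef_pos: [0.6213, -0.0396, 0.2186]
orientation: [[0.984, 0.176, -0.0], [0.176, -0.984, -0.0], [-0.0, 0.0, -1.0]]
force: [-1.3, -0.2, -3.1]
opening: 0.589
grasp_force: 42.3
```

Run:
```python
from h import *
go(.622,-.0395,.110,9.95)
```

```text
t 27.58 p [ 0.6213 -0.0396  0.2186] yaw 10.16 q [ -3.6  15.6  23.2  97.6  -0.  166.2] open 0.589 gf 42.3 F [-1.3 -0.2 -3.1]
shift [  0.7  -0.  108.6] turn [0.    0.    0.004]
```

Call:
step_arm --plan '[[[42,0.5,0,5,0,0,0],[42,0.5,0,20,0,0,0],[42,0.5,0,40,0,0,0],[42,0.5,0,60,0,0,0],[42,0.5,0,80,0,0,0],[42,0.5,0,97,0,0,0],[42,0.5,0,104,0,0,0],[42,0.5,0,106,0,0,0]]]'

```text
time: 28.25
eef_pos: [0.6215, -0.0398, 0.1122]
orientation: [[0.984, 0.176, -0.001], [0.176, -0.984, -0.0], [-0.001, -0.0, -1.0]]
force: [0.3, 0.5, -2.6]
opening: 0.592
grasp_force: 43.0
```

Call:
step_arm --plan '[[[42,0,0,1,0,0,0],[42,0,0,2,0,0,0],[42,0,0,2,0,0,0],[42,0,0,2,0,0,0]]]'

```text
time: 28.58
eef_pos: [0.6226, -0.0394, 0.1123]
orientation: [[0.984, 0.176, 0.002], [0.176, -0.984, -0.001], [0.002, 0.001, -1.0]]
force: [-1.6, -0.8, 6.9]
opening: 0.594
grasp_force: 44.0
```

Contact. Release and rise.

Call:
step_arm --plan '[[[58,0,0,0,0,0,0],[64,0,0,0,0,0,0],[85,0,0,0,0,0,0],[85,0,0,0,0,0,0],[85,0,0,0,0,0,0],[85,0,0,-10,0,0,0],[85,0,0,-30,0,0,0],[85,0,0,-60,0,0,0]]]'

```text
time: 29.25
eef_pos: [0.6209, -0.0388, 0.1696]
orientation: [[0.984, 0.177, -0.004], [0.177, -0.984, 0.0], [-0.004, -0.001, -1.0]]
force: [0.2, -0.1, 0.1]
opening: 0.993
grasp_force: 0.0
```

Call:
step_arm --plan '[[[85,0,0,-30,0,0,0],[85,0,0,-50,0,0,0],[85,0,0,-50,0,0,0],[85,0,0,-50,0,0,0]]]'

```text
time: 29.58
eef_pos: [0.6227, -0.0389, 0.2227]
orientation: [[0.984, 0.177, 0.003], [0.177, -0.984, -0.0], [0.003, 0.001, -1.0]]
force: [0.5, -0.8, -0.9]
opening: 0.999
grasp_force: 0.0
```

Run:
```python
from h import *
go(.4313,-.3106,.215,9.95)
```

```text
t 29.58 p [ 0.6227 -0.0389  0.2227] yaw 10.19 q [ -3.6  15.7  23.8  97.9   0.  166.2] open 0.999 gf 0.0 F [ 0.5 -0.8 -0.9]
shift [-236.4  233.5    7.1] turn [ 0.001 -0.003  0.004]
```

Call:
step_arm --plan '[[[85,-14,14,0,0,0,0],[85,-42,42,0,0,0,0],[85,-70,69,0,0,0,0],[85,-98,97,0,0,0,0],[85,-126,125,0,0,0,0],[85,-154,152,0,0,0,0],[85,-182,180,0,0,0,0],[85,-210,208,0,0,0,0]]]'

```text
time: 30.25
eef_pos: [0.4504, -0.2818, 0.2198]
orientation: [[0.984, 0.177, -0.001], [0.177, -0.984, 0.001], [-0.001, -0.001, -1.0]]
force: [0.7, -0.7, 0.3]
opening: 0.995
grasp_force: 0.0
```

Call:
step_arm --plan '[[[85,-18,18,0,0,0,0],[85,-26,26,5,0,0,0],[85,-26,26,10,0,0,0],[85,-26,26,15,0,0,0],[85,-26,26,15,0,0,0],[85,-26,26,15,0,0,0]]]'

```text
time: 30.75
eef_pos: [0.4316, -0.3098, 0.205]
orientation: [[0.984, 0.178, -0.001], [0.178, -0.984, 0.001], [-0.001, -0.001, -1.0]]
force: [-0.9, -0.5, 0.2]
opening: 0.996
grasp_force: 0.0
```

Run:
```python
from h import *
go(.4313,-.3106,.122,9.95)
```

```text
t 30.75 p [ 0.4316 -0.3098  0.205 ] yaw 10.28 q [-35.7   2.4   6.7  94.5   0.  134. ] open 0.996 gf 0.0 F [-0.9 -0.5  0.2]
shift [-0.4  0.8 83. ] turn [-0.001  0.001  0.006]
```

Call:
step_arm --plan '[[[85,0,0.5,15,0,0,0],[85,0,0.5,30,0,0,0],[85,0,0.5,45,0,0,0],[85,0,0.5,60,0,0,0],[85,0,0.5,74,0,0,0],[85,0,0.5,81,0,0,0],[85,0,0.5,81,0,0,0],[85,0,0.5,81,0,0,0]]]'

```text
time: 31.42
eef_pos: [0.4316, -0.311, 0.1251]
orientation: [[0.984, 0.178, -0.0], [0.178, -0.984, 0.0], [-0.0, -0.0, -1.0]]
force: [0.4, -0.2, 1.1]
opening: 0.99
grasp_force: 0.0
```

Call:
step_arm --plan '[[[40,0,0,0,0,0,0],[36,0,0,0,0,0,0],[34,0,0,0,0,0,0],[30,0,0,0,0,0,0],[26,0,0,0,0,0,0],[20,0,0,0,0,0,0],[20,0,0,0,0,0,0],[20,0,0,0,0,0,0]]]' --force 35

```text
time: 32.08
eef_pos: [0.4315, -0.3116, 0.1254]
orientation: [[0.984, 0.177, 0.001], [0.177, -0.984, -0.001], [0.001, 0.001, -1.0]]
force: [-0.2, 1.7, 6.0]
opening: 0.351
grasp_force: 34.5
```

Call:
step_arm --plan '[[[20,0,0,-5,0,0,0],[20,0,0,-20,0,0,0],[20,0,0,-40,0,0,0],[20,0,0,-60,0,0,0],[20,0,0,-80,0,0,0],[20,0,0,-98,0,0,0],[20,0,0,-108,0,0,0],[20,0,0,-110,0,0,0]]]'

```text
time: 32.75
eef_pos: [0.4316, -0.3118, 0.2364]
orientation: [[0.984, 0.177, 0.002], [0.177, -0.984, -0.001], [0.001, 0.001, -1.0]]
force: [0.3, 0.1, -2.3]
opening: 0.348
grasp_force: 35.0
```

Run:
```python
from h import *
go(.5555,-.039,.236,9.95)
```

```text
t 32.75 p [ 0.4316 -0.3118  0.2364] yaw 10.18 q [-35.8   3.1  11.   97.8  -0.  134. ] open 0.348 gf 35.0 F [ 0.3  0.1 -2.3]
shift [ 1.702e+02 -2.466e+02  2.000e-01] turn [ 0.001 -0.001  0.004]
```

Call:
step_arm --plan '[[[20,4,-6,0,0,0,0],[20,12,-18,0,0,0,0],[20,25,-36,0,0,0,0],[20,40,-58,0,0,0,0],[20,56,-81,0,0,0,0],[20,72,-104,0,0,0,0],[20,88,-127,0,0,0,0],[20,104,-150,0,0,0,0]]]'

```text
time: 33.42
eef_pos: [0.507, -0.1436, 0.2331]
orientation: [[0.984, 0.177, -0.002], [0.177, -0.984, 0.001], [-0.002, -0.001, -1.0]]
force: [-0.2, -0.4, -1.9]
opening: 0.351
grasp_force: 35.0
```

Call:
step_arm --plan '[[[20,16,-23,0,0,0,0],[20,32,-46,0,0,0,0],[20,46,-67,0,0,0,0],[20,56,-82,0,0,0,0],[20,62,-91,0,0,0,0],[20,66,-97,0,0,0,0],[20,66,-97,0,0,0,0],[20,66,-97,0,0,0,0]]]'

```text
time: 34.08
eef_pos: [0.5546, -0.0386, 0.2343]
orientation: [[0.984, 0.177, -0.001], [0.177, -0.984, -0.0], [-0.001, 0.0, -1.0]]
force: [-0.7, -0.6, -1.3]
opening: 0.351
grasp_force: 35.0
```

Run:
```python
from h import *
go(.5555,-.039,.1274,9.95)
```

```text
t 34.08 p [ 0.5546 -0.0386  0.2343] yaw 10.19 q [ -4.    6.5  14.4  98.   -0.  165.8] open 0.351 gf 35.0 F [-0.7 -0.6 -1.3]
shift [  0.9   0.5 106.9] turn [0.    0.001 0.004]
```

Call:
step_arm --plan '[[[20,0,0,5,0,0,0],[20,0,0,20,0,0,0],[20,0,0,40,0,0,0],[20,0,0,60,0,0,0],[20,0,0,80,0,0,0],[20,0,0,96,0,0,0],[20,0,0,103,0,0,0],[20,0,0,105,0,0,0]]]'

```text
time: 34.75
eef_pos: [0.5539, -0.0391, 0.1283]
orientation: [[0.984, 0.176, -0.002], [0.176, -0.984, 0.0], [-0.002, -0.0, -1.0]]
force: [0.2, -0.9, -1.7]
opening: 0.349
grasp_force: 35.0
```

Call:
step_arm --plan '[[[20,0,0,1,0,0,0],[20,0,0,2,0,0,0],[20,0,0,2,0,0,0],[20,0,0,2,0,0,0]]]'

```text
time: 35.08
eef_pos: [0.5553, -0.0384, 0.1287]
orientation: [[0.984, 0.177, 0.001], [0.177, -0.984, -0.0], [0.001, 0.0, -1.0]]
force: [0.4, 0.5, -2.7]
opening: 0.345
grasp_force: 35.0
```

Call:
step_arm --plan '[[[20,0,0,0.5,0,0,0],[20,0,0,1,0,0,0],[20,0,0,1.5,0,0,0],[20,0,0,1.5,0,0,0],[20,0,0,1.5,0,0,0]]]'

```text
time: 35.5
eef_pos: [0.5555, -0.0382, 0.1274]
orientation: [[0.984, 0.177, 0.002], [0.177, -0.984, 0.0], [0.002, 0.0, -1.0]]
force: [-1.3, 0.0, 4.7]
opening: 0.35
grasp_force: 35.8
```

Call:
step_arm --plan '[[[36,0,0,0,0,0,0],[40,0,0,0,0,0,0],[60,0,0,0,0,0,0],[85,0,0,0,0,0,0],[85,0,0,0,0,0,0],[85,0,0,-10,0,0,0],[85,0,0,-30,0,0,0],[85,0,0,-60,0,0,0]]]'

```text
time: 36.17
eef_pos: [0.5537, -0.0383, 0.1853]
orientation: [[0.984, 0.177, -0.004], [0.177, -0.984, 0.0], [-0.004, -0.001, -1.0]]
force: [1.1, -0.2, 0.8]
opening: 0.995
grasp_force: 0.0
```

Call:
step_arm --plan '[[[85,0,0,-30,0,0,0],[85,-20,10,-50,0,0,0],[85,-50,30,-50,0,0,0],[85,-80,60,-50,0,0,0],[85,-110,90,-50,0,0,0],[85,-140,120,-50,0,0,0],[85,-170,150,-50,0,0,0],[85,-180,160,-50,0,0,0]]]'

```text
time: 36.83
eef_pos: [0.4035, -0.2303, 0.2375]
orientation: [[0.985, 0.175, 0.001], [0.175, -0.985, -0.001], [0.0, 0.002, -1.0]]
force: [-0.2, 0.1, 0.4]
opening: 0.996
grasp_force: 0.0
```

Call:
step_arm --plan '[[[85,0,0,0,0,0,0],[85,0,0,0,0,0,0],[85,0,0,0,0,0,0],[85,0,0,0,0,0,0]]]'

```text
time: 37.17
eef_pos: [0.4066, -0.227, 0.2365]
orientation: [[0.984, 0.178, 0.0], [0.178, -0.984, 0.0], [0.0, -0.0, -1.0]]
force: [-0.1, 0.1, -0.0]
opening: 0.993
grasp_force: 0.0
```

Run:
```python
from h import *
from bench import env
i=env.get_image("top");W=world(i);j=env.get_image("side");V=world(j)
def near(W,c,r,z0,z1,n):
    p=W.reshape(-1,3);p=p[(np.hypot(p[:,0]-c[0],p[:,1]-c[1])<r)&(p[:,2]>z0)&(p[:,2]<z1)]
    print(n,len(p),p.mean(0).round(4) if len(p) else "",circ(p[:,:2]) if len(p) else "")
for nm,Q in(("T",W),("S",V)):
    near(Q,(.5555,-.038),.03,.149,.17,"cap"+nm);near(Q,(.6215,-.0395),.033,.131,.145,"lid"+nm);near(Q,(.513,.3076),.03,.083,.097,"knob"+nm)
cv2.imwrite("pics/t7.png",i["pixels"][:,:,::-1])
go(.3,-.2,.2,10)
```

```text
capT 196 [ 0.5561 -0.0352  0.1554] (array([ 0.5565, -0.0351]), 0.016)
lidT 531 [ 0.6216 -0.0392  0.1377] (array([ 0.6222, -0.0388]), 0.0273)
knobT 216 [0.5129 0.3078 0.0894] (array([0.5135, 0.3085]), 0.0179)
capS 267 [ 0.5534 -0.038   0.1547] (array([ 0.5534, -0.0363]), 0.0166)
lidS 684 [ 0.6186 -0.0427  0.1369] (array([ 0.6206, -0.0407]), 0.0281)
knobS 0  
t 37.27 p [ 0.4066 -0.2269  0.2363] yaw 10.28 q [-29.2  -5.9   2.2  98.1   0.  140.6] open 0.994 gf 0.0 F [ 0.6 -0.   0.2]
shift [-100.1  -45.4   36.3] turn [-0.     0.     0.005]
```

View pics/t7.png

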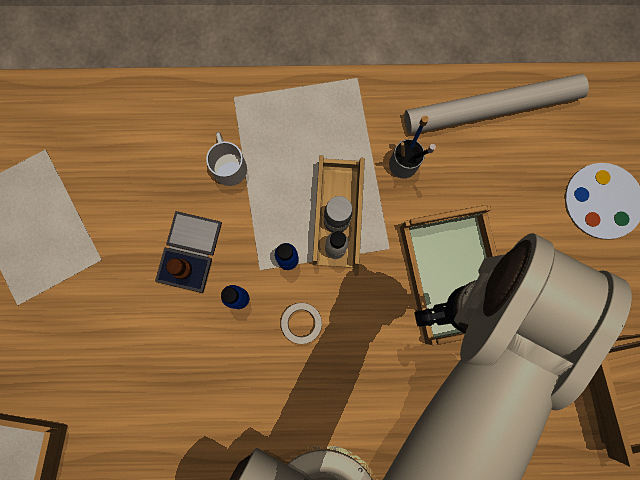

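The bottle (339,240) and jar (338,211) stand in the rack within about 3 mm of where they started. The stamp (178,267) is on the middle of the felt, and the bystanders haven't moved. Handing in.

```bash
python3 -c "
from bench import env
print(env.finish_job())"
```

```text
the job is handed in; nothing more can be done
None
```

I handed the job in: the stamp stands upright on the middle of the ink pad, and the jar and bottle are back in the rack within about 3 mm of where they started by the camera; the judge's verdict was not shown.

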